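# Park the mortiser's lock plunger and run its table to the stop

## Task

Free the slot mortiser's sliding table for the next cut: pull the T-handle of its spring plunger straight out along its own slanting axis, turn it a quarter turn either way so that its cross pin drops into the rest notch, and let go, so that the plunger stays out by itself. Then slide the table, which has an upright wooden handle, away from the robot until its edge rests against the aluminium stop block, and leave it there with the plunger still parked. Leave the other things on the bench where they lie.

Things in the scene. Friction and masses are not known exactly. Their poses are not given: they have to be found in the camera images.
- knob_grip (a point): Centre of the black T-handle, on the plunger's axis; turns and moves with it. Rounded bar 74 mm long (point y), 16 mm thick (point x: grip across this), 24 mm high (point z). Site z = plunger axis, out of the machine: up, leaning 35 deg from vertical to the robot's left; pull along +z. Locked: bar lies along the table's travel, point 135 mm above the bench, 14 mm stem below.
- collar: Fixed steel collar round the plunger's stem, 40 mm outer diameter, held by a grey bent steel bracket. Its z is the plunger axis. Rim 30 mm below the T-handle's centre when home. Two deep slots in the rim hold the cross pin (at right angles to the T-bar) when locked; a quarter turn from them are two rest notches 4 mm deep with 45 degree flanks.
- plunger (a joint): Pull-out of the plunger, m, 0 (home, nose 14 mm deep in the table's index bar, locking it) to 0.030. Spring pushes home: 7.5 N at 0, 14 N at 0.027. Cross pin clears the rim from 0.024 up and only then turns; pull to about 0.027. In the rest notch it reads about 0.020, nose 6 mm clear of the index bar; on the plain rim 0.024, which is not parked.
- knob (a joint): Turn of the T-handle about the plunger axis, rad, counter-clockwise positive seen from outside. About 0 (play 0.12) with the pin in the deep slots. Rest notches at +1.57 and -1.57, equally good; let go between 1.35 and 1.78 (either sign) the pin slides in and centres itself. Turning stops at 2.0. Takes under 0.2 N m.
- table_grip (a point): On the axis of the sliding table's upright wooden handle (27 mm diameter, 100 mm tall), 145 mm above the bench, 29 mm under the handle's top. Site y = horizontal travel towards the stop, away from the robot; x to the robot's right, z up. Moves with the table. At the start 80 mm farther along the travel (point y) and 80 mm to the right (point x) of the T-handle's centre.
- table_edge (a point): Middle of the far end face of the sliding table's aluminium plate (300 mm along travel, 198 x 12 mm; 66 mm above the bench): the place that meets the stop. Axes as table_grip.
- stop_face (a point): Middle of the near (working) face of the fixed stop block, at the plate's height. Aluminium block 44 mm wide, 40 mm long, black star knob on top, 108 mm above the bench in all, between the rails 55 to 95 mm beyond table_edge at the start. Axes as table_grip: the table has arrived when stop_face is 0 along y from table_edge.
- sliding_table (a joint): Travel of the sliding table, m: 0 at the start, locked by the plunger (play 1.5 mm), positive away from the robot. Rails with 3.5 N friction, about 3 kg; it stays where it is left. Two more windows of its index bar pass under the plunger at 0.04 and 0.08: an unparked plunger would snap into them.
- mortiser: Shop-made slot mortiser, fixed, standing end-on to the robot: plywood bed 540 long x 500 x 18 mm, cutter motor on its right (163 mm tall), sliding table on two rails with a pine workpiece held by a toggle clamp (top 192 mm above the bench; 145 mm nearer the robot than the handle, 55 mm to its right). Origin on the bench under the table; y along the travel, x to the right, z up.
- mallet: Bystander, leave alone: wooden joiner's mallet lying on the bench, head 62 x 120 x 86 mm, handle 240 mm; origin under the middle of its length.
- spare_rail: Bystander, leave alone: pine rail with a tenon, 295 x 45 x 45 mm, lying on the bench; origin under its middle.
- try_square: Bystander, leave alone: try square lying flat, wooden stock 115 x 22 x 18 mm, steel blade 150 mm; origin under the middle of the stock.

How it is judged (in metres and radians):
On the way:
1. the plunger is parked: pulled out and turned a quarter turn, its cross pin down in the rest notch, and let go, before the table has been moved off (less than 20 mm) (value of joint plunger between 0.0175 and 0.022 m and (value of joint knob between 1.37 and 1.77 rad or value of joint knob between -1.77 and -1.37 rad) and value of joint sliding_table below 0.02 m and contact force between the fingers and mortiser below 0.3 N), for 0.2 s.
At the end, for the whole second after the job is handed in: The plunger is still parked (pulled out 17.5 to 22 mm, its handle 1.37 to 1.77 rad round either way, so the cross pin is in the rest notch) and the sliding table is at rest with its edge against the stop block, gap under 4 mm (value of joint plunger between 0.0175 and 0.022 m and (value of joint knob between 1.37 and 1.77 rad or value of joint knob between -1.77 and -1.37 rad) and y of stop_face in the frame of table_edge between -0.003 and 0.004 m and velocity of joint sliding_table between -0.01 and 0.01 m/s); the robot touches nothing.
It fails at once if the mallet is moved more than 40 mm (distance of mallet from where it was at the start of the episode above 0.04 m).
It fails at once if the spare rail is moved more than 40 mm (distance of spare_rail from where it was at the start of the episode above 0.04 m).
It fails at once if the try square is moved more than 40 mm (distance of try_square from where it was at the start of the episode above 0.04 m).
It also fails if it takes over 54 s, if anything falls off the work surface, if the arm or the gripper's body presses on something with over 40 N, if the wrist force passes 120 N, or if a joint passes its speed limit or range.

## Robot

A 6-joint arm with a two-finger parallel gripper is mounted at the origin on the work surface. World frame = base frame: x ahead of the robot, y to its left, z up, the work surface at z = 0. Lengths are in m, angles in degrees, forces in N, time in s.
With the tool pointing down it reaches from about 0.35 to 0.975 m from the base axis. Payload 4.9 kg.
Tool frame: the origin (TCP) lies at the very end of the fingers, on their centre line; the grasp point (between the pads) lies 19 mm behind it (hold_point_z is the distance from the TCP to the grasp point, in m); x points along the fingers, y is the direction in which the jaws open and shut, and the axes are right-handed (so a half turn about x gives the same grasp; the last joint's range is limited). The gripper opens to 85 mm and grips with 20 to 120 N. Pads are 22 mm wide; open, the fingers measure 114 mm over their backs; the gripper's body (76 mm by 85 mm) begins 54 mm behind the grasp point. The pads swing forward as they close: fully open they stand 13 mm farther back than shut.
Start: joints at [-76.948, 3.019, 92.412, -0, 84.569, -6.818], TCP at [0.212, -0.588, 0.231] pointing down, gripper open.
Joint ranges: [-172.51, 172.51], [-57.92, 126.97], [3.15, 148.05], [-58.71, 238.71], [5.1, 150.11], [-179.66, 179.66]. Speed limits (degrees/s): [147.25, 147.25, 180, 180, 180, 180].

## Interface

Orientations are given as a 3x3 rotation matrix whose columns are the frame's x, y, z axes.
In Python, from workcell import get_state, read_camera, hand_in, hold_point_z gives the robot as it stands. The module is installed in compiled form; this text tells all that it offers.
- The arm moves only by the tool jog_arm, never from a script. Its argument "motion" is a list of rows, each a list of 4 numbers: the shift along the tool's x, y, z in m, then the turn about the tool's x in degrees. A call has 1 to 8 rows; each row is the pose to reach, as a shift and turn from the pose commanded when the call began, along the tool's axes at that moment; what a row does not reach only later rows make up. A row lasts 1/12 s, in which the tool goes at most 41.7 mm and 7.16 degrees, less where a joint would pass 70% of its speed; a pose out of reach is approached as far as the arm can. A call with a gripper value outside its range is refused whole. "grip" is the closure, from 0 (fully open) to 1 (shut), set as the call begins (left out, the last holds). The fingers move at their own pace and stop on an object; the grip force is fixed at half the most. Time passes only in rows, so rows that repeat a pose let the fingers close. It gives the time, the measured TCP pose, the force and the opening at its end, in the units of the state.
- get_state(): the state, without advancing time (a new reading comes with each control period).
- read_camera(name): name is "scene" or "top"; returns a dict with "color" (400x640x3 uint8, red, green, blue), "camera_matrix" (3x3 intrinsics, pixels), "k1" (the pictures are not rectified: a ray, as slopes to the right and down, at radius r is drawn at 1 + k1 r^2 times it, then the intrinsics apply), "T" (4x4, takes a point from camera to world coordinates). Camera axes: x right, y down, z forward; pixel columns grow to the right and rows downward; lengths in m; the calibration is good to about 2 mm. A picture is of the moment at which its call begins. There is no depth.
- hand_in(): hands the job in, once; it reports no verdict.
The state is a dict: "t": time; "joint_positions": joint angles; "dq": joint speeds; "tau": joint torques, N m; "tcp_pos": TCP position; "tcp_rot": TCP orientation; "ft_force": force on the tool from outside, world axes, zero at the start; "moment": the same for the moment, N m; "finger_gap": opening from 0.0 (shut) to 1.0 (fully open).
Only numpy, scipy, OpenCV 4.12 (cv2) and the standard library are available. Lean on these libraries where they do the work, as an engineer would, in place of code of your own. Each camera call takes 0.05 s, during which the arm holds its last target.

## Working session

There is one attempt and no reset: what is moved stays moved. The work goes in short steps, Python scripts to look and compute and a tool call to move; the robot and the scene stay as the last step left them, time stands still between calls to the robot, and variables do not carry over. Pictures are saved under pics/ and viewed, and the job is handed in when it is done.

Besides the shell and the picture viewer there is one more tool, called after "Call:" in YAML: its name, and indented under it one key for each argument. jog_arm: Moves the arm, as the interface text tells. Its arguments: {"type":"object","properties":{"motion":{"type":"array"},"grip":{"type":"number"}},"required":["motion"]}

```bash
mkdir -p pics; python3 - <<'E'
from workcell import *
import cv2
s=get_state();print({k:s[k] for k in s});print(hold_point_z)
for n in("scene","top"):
    c=read_camera(n);cv2.imwrite(f"pics/{n}0.png",c["color"][:,:,::-1]);print(n,c["camera_matrix"],c["k1"],c["T"])
E
```

```text
{'t': 0.0, 'joint_positions': array([-7.69485340e+01,  3.05744204e+00,  9.24923268e+01,  1.54799530e-03,
        8.45674876e+01, -6.81833059e+00]), 'dq': array([ 0.02053047,  0.0158208 , -0.13622603, -0.03170303, -0.05805021,
       -0.06386985]), 'tau': array([-6.24110453e-04, -3.93681800e+01, -3.70178998e+01, -2.64134751e-04,
        7.09562548e-03,  1.08489036e-06]), 'tcp_pos': array([ 0.21229307, -0.58718393,  0.23005858]), 'tcp_rot': array([[-4.35953968e-04,  3.39880958e-01, -9.40468364e-01],
       [ 1.99971709e-03, -9.40466277e-01, -3.39881130e-01],
       [-9.99997906e-01, -2.02884319e-03, -2.69665754e-04]]), 'ft_force': array([-0.97133993,  0.45310523,  0.34390817]), 'moment': array([0.00176561, 0.00056015, 0.00534299]), 'finger_gap': 1.0013526491118614}
0.0187
scene [[480.66779686   0.         317.08666717]
 [  0.         480.66779686 188.94088192]
 [  0.           0.           1.        ]] -0.10072668875566168 [[ 0.66941724  0.46391256 -0.58022901  1.44401242]
 [ 0.74288323 -0.41566463  0.52473557 -0.86524265]
 [ 0.00225075 -0.78230944 -0.62288593  1.11963579]
 [ 0.          0.          0.          1.        ]]
top [[409.47576507   0.         314.35384413]
 [  0.         409.47576507 195.81541241]
 [  0.           0.           1.        ]] 0.008465651538273465 [[ 1.76255196e-02 -9.90835547e-01  1.33918859e-01  3.19546668e-01]
 [-9.99842594e-01 -1.77388763e-02  3.46747622e-04 -2.84735399e-02]
 [ 2.03200021e-03 -1.33903891e-01 -9.90992240e-01  1.49602863e+00]
 [ 0.00000000e+00  0.00000000e+00  0.00000000e+00  1.00000000e+00]]
```

View pics/scene0.png

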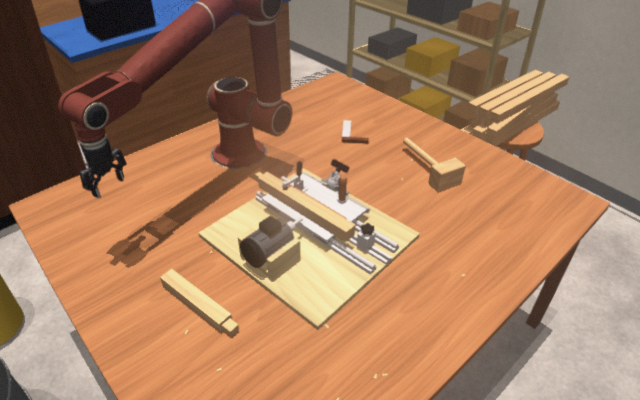

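View pics/top0.png

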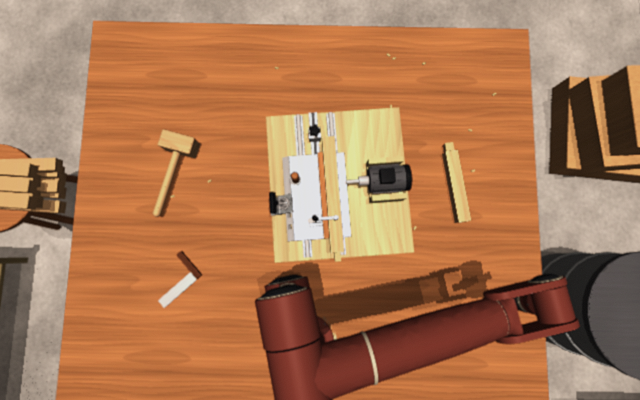

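The top view shows the T-handle near (274,203), the wooden handle near (295,178) and the stop near (314,130). I'll zoom in next.

```bash
python3 - <<'E'
import cv2
a=cv2.imread("pics/top0.png")[105:270,255:355];cv2.imwrite("pics/topz.png",cv2.resize(a,None,fx=3.6*1,fy=3.6,interpolation=cv2.INTER_CUBIC))
a=cv2.imread("pics/scene0.png")[145:275,240:420];cv2.imwrite("pics/scenez.png",cv2.resize(a,None,fx=4.4,fy=4.4,interpolation=cv2.INTER_CUBIC))
E
```

```text
(no output)
```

View pics/topz.png

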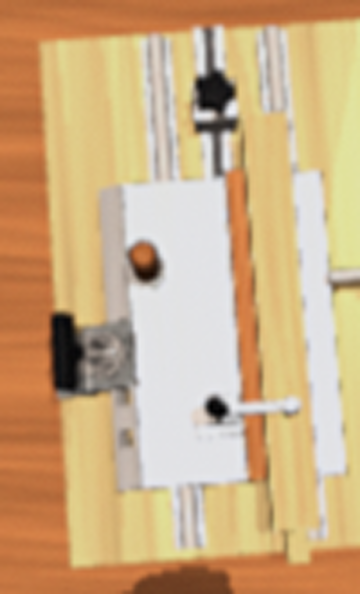

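View pics/scenez.png

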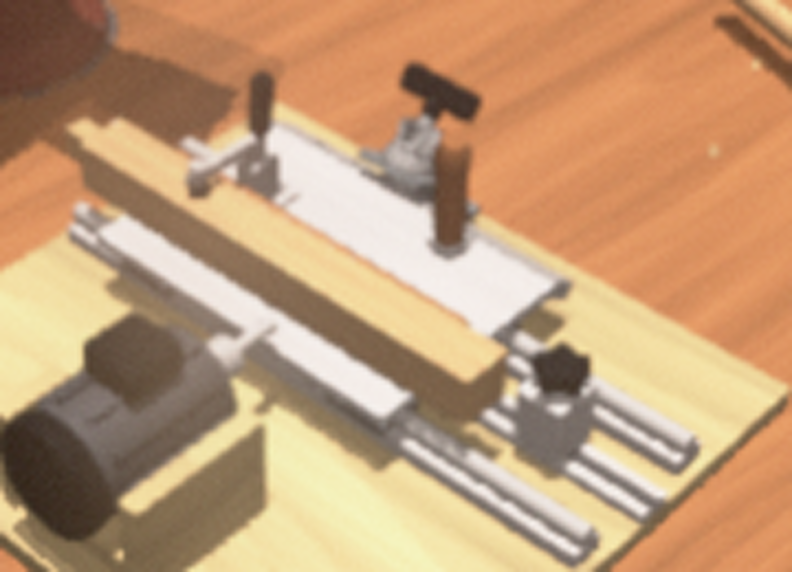

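```bash
cat >h.py <<'E'
import numpy as np,cv2
from workcell import *
def ray(c,p):
    K=c["camera_matrix"];x=np.array([(p[0]-K[0,2])/K[0,0],(p[1]-K[1,2])/K[1,1]])
    d=cv2.undistortPoints(np.array([[p]],float),K,np.array([c["k1"],0,0,0,0.]))[0,0]
    T=c["T"];return T[:3,3],T[:3,:3]@np.array([d[0],d[1],1])
def plane(c,p,z):
    o,d=ray(c,p);return o+d*(z-o[2])/d[2]
def tri(c1,p1,c2,p2):
    o,d=ray(c1,p1);q,e=ray(c2,p2)
    A=np.c_[d,-e];s=np.linalg.lstsq(A,q-o,rcond=None)[0]
    a=o+s[0]*d;b=q+s[1]*e;return (a+b)/2,np.linalg.norm(a-b)
def proj(c,P):
    T=np.linalg.inv(c["T"]);r=cv2.Rodrigues(T[:3,:3])[0]
    return cv2.projectPoints(np.array([P],float),r,T[:3,3],c["camera_matrix"],np.array([c["k1"],0,0,0,0.]))[0][0,0]
def blob(img,roi,thr):
    x0,y0,x1,y1=roi;m=(img[y0:y1,x0:x1].max(2)<thr).astype(np.uint8)
    n,l,s,c=cv2.connectedComponentsWithStats(m)
    i=1+np.argmax(s[1:,4]);ys,xs=np.where(l==i)
    (rc,rs,ra)=cv2.minAreaRect(np.c_[xs,ys].astype(np.float32))
    return np.array(rc)+[x0,y0],rs,ra,s[i],c[i]+[x0,y0]
E
python3 - <<'E'
from h import *
t=read_camera("top");s=read_camera("scene")
bt=blob(t["color"],(262,185,282,222),75);bs=blob(s["color"],(325,150,352,175),75)
print(bt);print(bs)
print("T",tri(t,bt[0],s,bs[0]),tri(t,bt[4],s,bs[4]),plane(t,bt[0],.135+.01),plane(s,bs[0],.135))
tz=lambda u,v:(255+u/3.6,105+v/3.6)
# plate corners z=.072
P={k:plane(t,tz(*v),.072) for k,v in dict(fl=(120,185),nl=(135,488),fr=(321,170),nr=(345,472)).items()}
print(P)
print("bed",{k:plane(t,tz(*v),.018) for k,v in dict(fl=(40,42),nl=(72,566)).items()},[plane(t,p,.018) for p in((398,108),(413,252))])
print("stopknob",plane(t,tz(214,92),.1),"stopface",plane(t,tz(215,128),.08))
# handle
m=lambda u,v:(240+u/4.4,145+v/4.4)
print("hand",plane(t,tz(144,256),.174),plane(s,m(450,148),.174),plane(s,m(447,248),.072),tri(t,tz(144,256),s,m(450,148)))
for c,n in((t,"top"),(s,"scene")):
    hsv=cv2.cvtColor(c["color"],cv2.COLOR_RGB2HSV)
E
```

```text
(array([273. , 202.5]), (21.0, 8.0), 90.0, array([  7,   7,   9,  22, 147], dtype=int32), array([272.91156463, 202.88435374]))
(array([338.98529339, 166.69117546]), (16.120866775512695, 6.6884446144104), 30.963754653930664, array([ 7, 11, 16, 10, 72], dtype=int32), array([339.51388889, 165.80555556]))
T (array([0.47920424, 0.11063783, 0.12894473]), np.float64(0.00021048345373700313)) (array([0.478525  , 0.1117623 , 0.13160708]), np.float64(0.0031235169230139784)) [0.47726265 0.1089226  0.145     ] [0.48515104 0.10476897 0.135     ]
{'fl': array([0.6517291 , 0.06699738, 0.072     ]), 'nl': array([0.35456393, 0.04481998, 0.072     ]), 'fr': array([ 0.6704863 , -0.13134783,  0.072     ]), 'nr': array([ 0.37344096, -0.15677912,  0.072     ])}
bed {'fl': array([0.81451177, 0.15758193, 0.018     ]), 'nl': array([0.2780829 , 0.10801313, 0.018     ])} [array([ 0.8571295 , -0.33570849,  0.018     ]), array([ 0.32291183, -0.38418535,  0.018     ])]
stopknob [ 0.73965927 -0.02422338  0.1       ] stopface [ 0.70906565 -0.02579417  0.08      ]
hand [0.56224826 0.03658566 0.174     ] [0.57780711 0.02826729 0.174     ] [0.57380596 0.03392652 0.072     ] (array([0.56561738, 0.03848826, 0.16157538]), np.float64(0.003337254452223393))
```

```bash
python3 - <<'E'
from h import *
t=read_camera("top");s=read_camera("scene")
for thr in(75,90,105,120):
    bt=blob(t["color"],(262,185,279,222),thr);bs=blob(s["color"],(325,150,352,175),thr)
    print(thr,bt[0],bt[1],bt[3],bs[0],bs[1],bs[2],bs[3],tri(t,bt[0],s,bs[0]),plane(t,bt[0],.135),plane(s,bs[0],.135))
y=np.radians(5.1);d=np.array([np.cos(y),np.sin(y),0]);r=np.array([np.sin(y),-np.cos(y),0]);a=-r*np.sin(np.radians(35))+np.array([0,0,np.cos(np.radians(35))])
P=np.array([.4785,.110,.135]);H=P+.08*d+.08*r+[0,0,.01]
print(P,H,d,r,a)
for c,n,z,o in((t,"top",3.6,(255,105)),(s,"scene",4.4,(240,145))):
    im=cv2.imread(f"pics/{n}z.png")
    for Q in(P,P+.037*d,P-.037*d,P-.03*a,H,H+[0,0,.029],H-[0,0,.071],P+.0535*d+a*0): 
        q=(proj(c,Q)-o+.5)*z;cv2.circle(im,tuple(np.int32(q)),3,(0,0,255),1)
    cv2.imwrite(f"pics/{n}m.png",im)
E
```

```text
75 [273.  202.5] (21.0, 8.0) [  7   7   9  22 147] [339.10000134 166.80000114] (16.099689483642578, 6.7082037925720215) 26.56505012512207 [ 8 11 15 10 73] (array([0.47937215, 0.11082261, 0.12844263]), np.float64(0.0005519306653610283)) [0.47843002 0.10993957 0.135     ] [0.48588428 0.10461657 0.135     ]
90 [273.5 202.5] (21.0, 9.0) [  7   7  10  22 166] [338.98726082 166.85668945] (17.079059600830078, 8.220294952392578) 28.610462188720703 [  7  10  16  12 101] (array([0.4796181 , 0.10942688, 0.12892481]), np.float64(0.0014021378110107069)) [0.47845985 0.10826762 0.135     ] [0.48586426 0.10408789 0.135     ]
105 [273.5 202.5] (21.0, 9.0) [  7   7  10  22 176] [338.8382349  166.60293961] (17.492855072021484, 8.403430938720703) 30.963754653930664 [  7  10  17  12 108] (array([0.47936331, 0.10916313, 0.13004942]), np.float64(0.0010168076819352776)) [0.47845985 0.10826762 0.135     ] [0.48443021 0.1047517  0.135     ]
120 [273.5 203. ] (22.0, 9.0) [  7   7  10  23 196] [339.00000095 167.        ] (17.8885440826416, 8.9442720413208) 26.56505012512207 [  6  10  18  12 122] (array([0.47845316, 0.10995144, 0.12732464]), np.float64(0.002466669662274577)) [0.47677647 0.1082154  0.135     ] [0.48650697 0.10352742 0.135     ]
[0.4785 0.11   0.135 ] [0.56529483 0.03742826 0.145     ] [0.99604107 0.0888943  0.        ] [ 0.0888943  -0.99604107  0.        ] [-0.05098767  0.57130568  0.81915204]
```

View pics/topm.png

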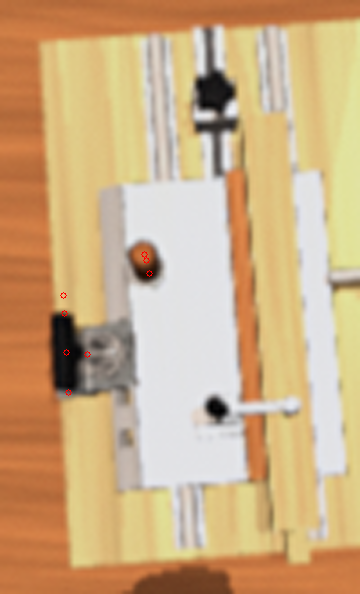

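View pics/scenem.png

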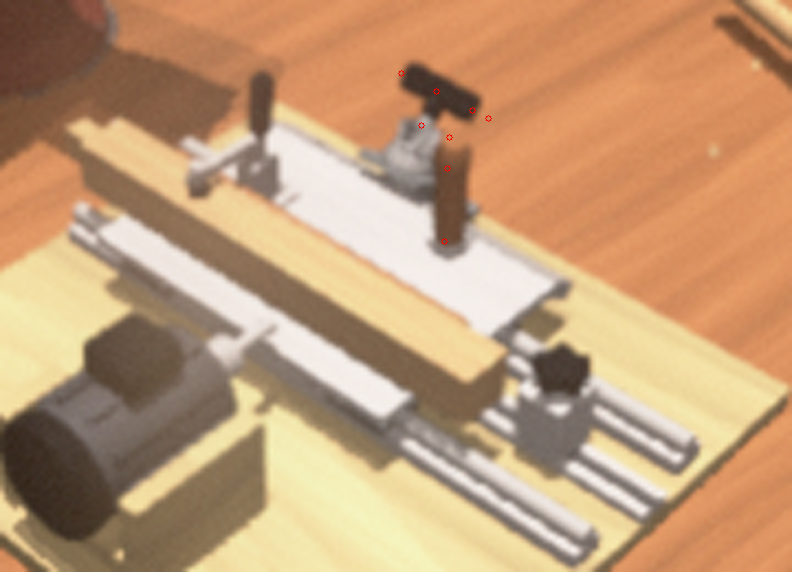

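Measured knob_grip at about (0.480, 0.109, 0.135), with the travel direction yawed 5.1° from world x. The height, the offset to the handle and the bar length all agree with the task text. Now moving over at z≈0.26.

Call:
jog_arm:
  motion:
    - [-0.03,-0.02,-0.017,0]
    - [-0.03,-0.05,-0.043,0]
    - [-0.03,-0.08,-0.069,0]
    - [-0.03,-0.11,-0.095,0]
    - [-0.03,-0.14,-0.121,0]
    - [-0.03,-0.17,-0.147,0]
    - [-0.03,-0.2,-0.173,0]
    - [-0.03,-0.23,-0.2,0]
  grip: 0

```text
t: 0.97
tcp_pos: [0.3225, -0.3017, 0.2613]
tcp_rot: [[0.0, 0.339, -0.941], [-0.0, -0.941, -0.339], [-1.0, 0.001, -0.0]]
ft_force: [1.8, -0.5, -0.6]
finger_gap: 0.998
```

Call:
jog_arm:
  motion:
    - [0,-0.03,-0.026,2]
    - [0,-0.06,-0.052,4]
    - [0,-0.09,-0.078,6]
    - [0,-0.12,-0.104,8]
    - [0,-0.15,-0.13,10]
    - [0,-0.18,-0.156,12]
    - [0,-0.21,-0.182,14]
    - [0,-0.24,-0.208,14.8]

```text
t: 1.63
tcp_pos: [0.4366, -0.005, 0.2616]
tcp_rot: [[0.001, 0.087, -0.996], [-0.0, -0.996, -0.087], [-1.0, 0.0, -0.001]]
ft_force: [0.5, -0.7, -0.4]
finger_gap: 0.997
```

```bash
python3 - <<'E'
from h import *
s=get_state();R=s["tcp_rot"];print(s["t"],s["tcp_pos"],s["joint_positions"],R,s["ft_force"])
print("need",R.T@(np.array([.480,.109,.17])-s["tcp_pos"]), "turn",np.degrees(np.arctan2(R[:,2]@[.0889,-.996,0],R[:,1]@[.0889,-.996,0])))
E
```

```text
1.6333 [ 0.43662549 -0.00502606  0.26163064] [-1.04404316e+01 -2.52473557e+01  1.14012838e+02 -4.21416610e-03
  9.11610715e+01  7.45609877e+01] [[ 1.24732227e-03  8.71292759e-02 -9.96196232e-01]
 [-3.04610376e-04 -9.96196928e-01 -8.71297181e-02]
 [-9.99999176e-01  4.12130547e-04 -1.21603813e-03]] [ 0.47578726 -0.70009953 -0.36995024]
need [ 0.09164993 -0.10985098 -0.05303316] turn -0.10202767534943273
```

Call:
jog_arm:
  motion:
    - [0,-0.028,-0.013,0]
    - [0,-0.056,-0.027,0]
    - [0,-0.084,-0.04,0]
    - [0,-0.11,-0.053,0]
    - [0.03,-0.11,-0.053,0]
    - [0.06,-0.11,-0.053,0]
    - [0.085,-0.11,-0.053,0]
    - [0.085,-0.11,-0.053,0]

```text
t: 2.3
tcp_pos: [0.4756, 0.1072, 0.17]
tcp_rot: [[-0.011, 0.089, -0.996], [-0.001, -0.996, -0.089], [-1.0, -0.0, 0.011]]
ft_force: [-0.4, 0.1, -0.2]
finger_gap: 1.005
```

```bash
python3 - <<'E'
from h import *
s=get_state();print(s["t"],s["tcp_pos"],s["joint_positions"],s["ft_force"])
for n,o,z,w in(("top",(255,150),6,(70,90)),("scene",(285,110),6,(100,90))):
    c=read_camera(n);a=c["color"][o[1]:o[1]+w[1],o[0]:o[0]+w[0],::-1];cv2.imwrite(f"pics/{n}1.png",cv2.resize(a,None,fx=z,fy=z,interpolation=cv2.INTER_CUBIC))
E
```

```text
2.3 [0.47561934 0.10719323 0.17000269] [ 3.94796893e+00 -1.32726479e+01  1.13603641e+02 -1.62132557e-03
  8.03012218e+01  8.88434697e+01] [-0.44771389  0.12636747 -0.21244701]
```

View pics/top1.png

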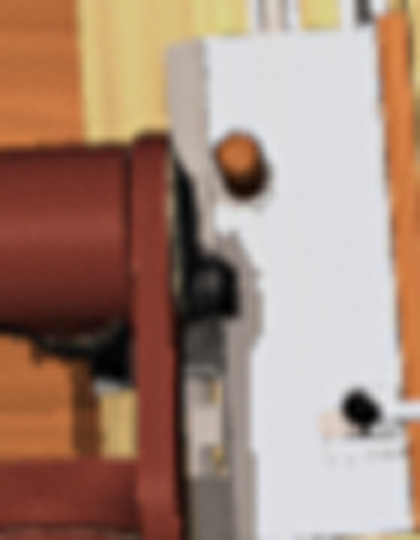

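View pics/scene1.png

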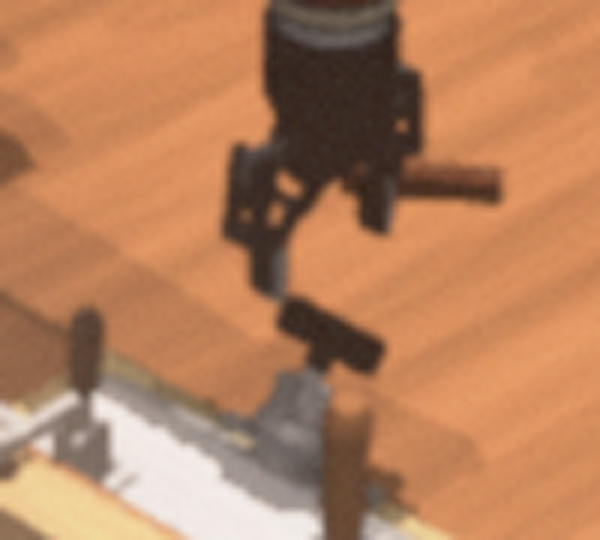

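The scene view shows the gripper above the T-bar, with the bar around (330,333) in the zoom and the pads on either side of it. Descending now.

Call:
jog_arm:
  motion:
    - [0,0,0,0]
    - [0.02,0,0,0]
    - [0.035,0,0,0]
    - [0.051,0,0,0]
    - [0.051,0,0,0]
    - [0.051,0,0,0]

```text
t: 2.9
tcp_pos: [0.4802, 0.1071, 0.1268]
tcp_rot: [[0.002, 0.088, -0.996], [0.0, -0.996, -0.088], [-1.0, -0.0, -0.002]]
ft_force: [0.7, 0.6, 0.2]
finger_gap: 1.001
```

```bash
python3 - <<'E'
from h import *
s=get_state();print(s["t"],s["tcp_pos"],s["tcp_rot"],s["ft_force"])
for n,o,z,w in(("scene",(285,110),6,(100,90)),):
    c=read_camera(n);a=c["color"][o[1]:o[1]+w[1],o[0]:o[0]+w[0],::-1];cv2.imwrite(f"pics/{n}2.png",cv2.resize(a,None,fx=z,fy=z,interpolation=cv2.INTER_CUBIC))
E
```

```text
2.9 [0.48020484 0.10707875 0.12678108] [[ 1.55431621e-03  8.79913173e-02 -9.96120029e-01]
 [ 1.66485314e-04 -9.96121241e-01 -8.79911646e-02]
 [-9.99998778e-01 -2.90732623e-05 -1.56293665e-03]] [0.74916632 0.59142092 0.20547398]
```

View pics/scene2.png

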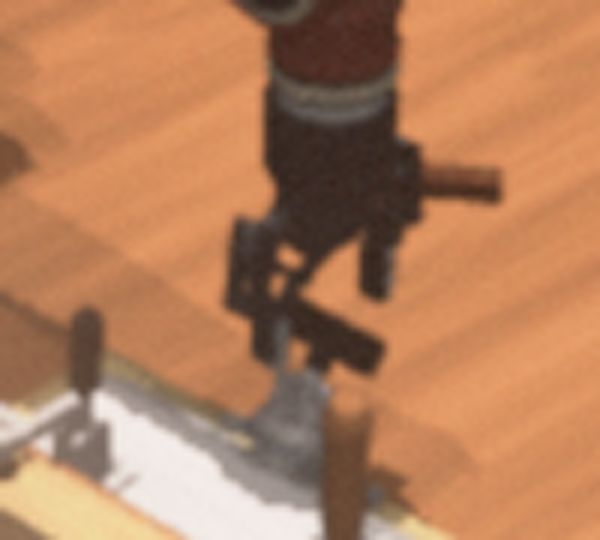

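```bash
python3 - <<'E'
from h import *
c=read_camera("scene");s=get_state();p=s["tcp_pos"];print(p)
r=np.array([.0889,-.996,0]);d=np.array([.996,.0889,0])
im=cv2.imread("pics/scene2.png");P=np.array([.480,.109,.135])
for Q,col in((p+[0,0,.013]+.0425*r,0),(p+[0,0,.013]-.0425*r,0),(p+[0,0,.013]+.057*r,0),(p+[0,0,.013]-.057*r,0),(P,1),(P+.037*d,1),(P-.037*d,1)):
    q=(proj(c,Q)-[285,110]+.5)*6;print(q);cv2.circle(im,tuple(np.int32(q)),4,((0,0,255),(0,255,0))[col],-1)
cv2.imwrite("pics/scene2m.png",im)
E
```

```text
[0.48100114 0.10719159 0.12778951]
[276.78786051 361.87514158]
[372.27607149 299.74693193]
[259.92087389 372.8514647 ]
[388.00609079 289.51427006]
[325.98058689 336.4608615 ]
[374.46728348 362.06197361]
[278.59733936 311.45710232]
```

View pics/scene2m.png

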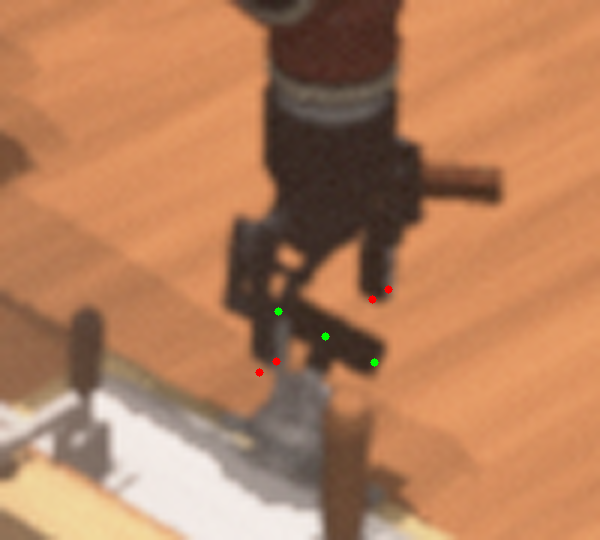

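Call:
jog_arm:
  motion:
    - [0.002,-0.002,-0.002,0]
    - [0.002,-0.002,-0.002,0]
    - [0.002,-0.002,-0.002,0]

```text
t: 3.25
tcp_pos: [0.4818, 0.1095, 0.1241]
tcp_rot: [[0.001, 0.089, -0.996], [0.0, -0.996, -0.089], [-1.0, 0.0, -0.001]]
ft_force: [-0.5, 0.2, -0.4]
finger_gap: 1.0
```

Call:
jog_arm:
  motion:
    - [0,0,0,0]
    - [0,0,0,0]
    - [0,0,0,0]
    - [0,0,0,0]
    - [0,0,0,0]
    - [0,0,0,0]
  grip: 1

```text
t: 3.75
tcp_pos: [0.4817, 0.1104, 0.1249]
tcp_rot: [[0.001, 0.089, -0.996], [0.002, -0.996, -0.089], [-1.0, -0.002, -0.001]]
ft_force: [-3.0, 5.5, 5.8]
finger_gap: 0.274
```

```bash
python3 - <<'E'
from h import *
s=get_state();print(s["t"],s["tcp_pos"],s["finger_gap"],s["ft_force"],s["moment"])
for n,o,z,w in(("scene",(285,110),6,(100,90)),):
    c=read_camera(n);a=c["color"][o[1]:o[1]+w[1],o[0]:o[0]+w[0],::-1];cv2.imwrite(f"pics/{n}3.png",cv2.resize(a,None,fx=z,fy=z,interpolation=cv2.INTER_CUBIC))
E
```

```text
3.75 [0.48166681 0.11038362 0.12491919] 0.27443844652800703 [-2.9830656   5.50499036  5.81347203] [ 0.11072575  0.52177102 -0.05055238]
```

View pics/scene3.png

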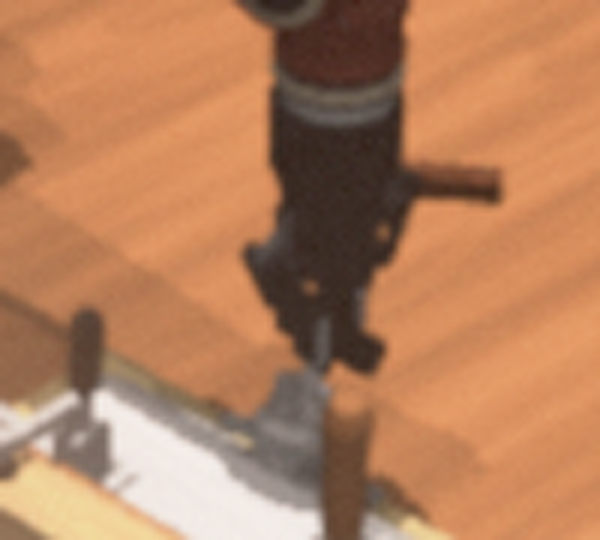

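Gap is 23 mm, which fits the tilted 16×24 mm section with rounded edges, so the T-bar is held. Pulling along the axis by 27.5 mm (up 22.5, left 15.8).

Call:
jog_arm:
  motion:
    - [-0.004,-0.0028,0,0]
    - [-0.008,-0.0056,0,0]
    - [-0.012,-0.0084,0,0]
    - [-0.016,-0.0112,0,0]
    - [-0.02,-0.014,0,0]
    - [-0.0225,-0.0158,0,0]
    - [-0.0225,-0.0158,0,0]
    - [-0.0225,-0.0158,0,0]

```text
t: 4.47
tcp_pos: [0.4793, 0.1229, 0.1431]
tcp_rot: [[-0.001, 0.089, -0.996], [-0.006, -0.996, -0.089], [-1.0, 0.006, 0.001]]
ft_force: [5.9, -5.8, -12.6]
finger_gap: 0.272
```

```bash
python3 - <<'E'
from h import *
s=get_state();print(s["t"],s["tcp_pos"],s["finger_gap"],s["ft_force"],s["moment"])
a=np.array([-.051,.5713,.8192]);print((s["tcp_pos"]-[.48167,.11038,.12492])@a)
for n,o,z,w in(("scene",(285,110),6,(100,90)),):
    c=read_camera(n);a=c["color"][o[1]:o[1]+w[1],o[0]:o[0]+w[0],::-1];cv2.imwrite(f"pics/{n}4.png",cv2.resize(a,None,fx=z,fy=z,interpolation=cv2.INTER_CUBIC))
E
```

```text
4.4667 [0.47933701 0.12292702 0.14310238] 0.27200231679839815 [  5.94743236  -5.78717209 -12.62257847] [-1.82316444 -1.15659067  0.07851394]
0.02218210654446645
```

View pics/scene4.png

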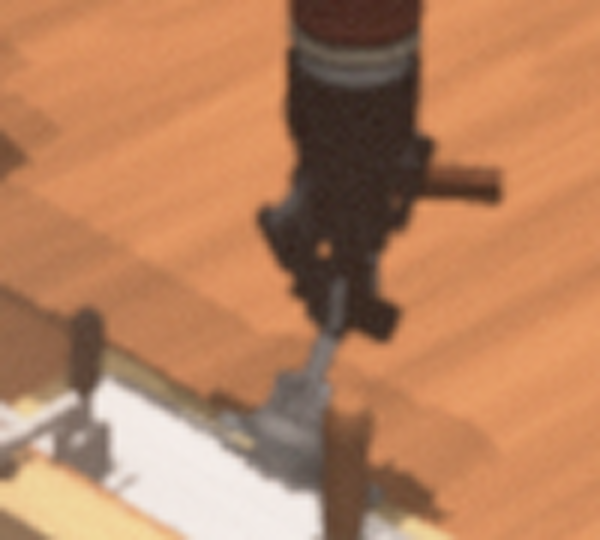

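Call:
jog_arm:
  motion:
    - [-0.002,-0.0014,0,0]
    - [-0.004,-0.0028,0,0]
    - [-0.0043,-0.003,0,0]
    - [-0.0043,-0.003,0,0]
    - [-0.0043,-0.003,0,0]

```text
t: 4.93
tcp_pos: [0.479, 0.1256, 0.1469]
tcp_rot: [[-0.001, 0.088, -0.996], [-0.006, -0.996, -0.088], [-1.0, 0.006, 0.002]]
ft_force: [7.2, -7.3, -14.0]
finger_gap: 0.272
```

```bash
python3 - <<'E'
from h import *
s=get_state();print(s["t"],s["tcp_pos"],s["finger_gap"],s["ft_force"],s["moment"],s["joint_positions"])
a=np.array([-.051,.5713,.8192]);print((s["tcp_pos"]-[.48167,.11038,.12492])@a, s["ft_force"]@a)
E
```

```text
4.9333 [0.47903898 0.12560785 0.1469495 ] 0.2718127062796193 [  7.21107772  -7.286338   -14.01646272] [-1.93080081 -1.27958884  0.15981082] [  6.27955549 -11.15738668 114.10261254  -0.36643807  77.16704054
  91.28716291]
0.026880425762908333 -16.01273612688493
```

Pull is 26.9 mm and about 16 N, near the spring figure. Now turning, with 2 mm in the travel direction to relieve the side force.

Call:
jog_arm:
  motion:
    - [0,0,-0.002,0]
    - [0,0,-0.002,-6]
    - [0,0,-0.002,-12]
    - [0,0,-0.002,-18]
    - [0,0,-0.002,-24]
    - [0,0,-0.002,-30]
    - [0,0,-0.002,-30]

```text
t: 5.52
tcp_pos: [0.4808, 0.1258, 0.1474]
tcp_rot: [[-0.002, 0.577, -0.817], [-0.006, -0.817, -0.577], [-1.0, 0.004, 0.005]]
ft_force: [4.0, -7.2, -10.7]
finger_gap: 0.255
```

```bash
cat > st.py <<'E'
from h import *
import sys
s=get_state();R=s["tcp_rot"];print(s["t"],s["tcp_pos"],s["finger_gap"],s["ft_force"],s["moment"],"tool F",R.T@s["ft_force"])
print("yaw of jaw from r", np.degrees(np.arctan2(R[1,1],R[0,1]))+84.9,"q",s["joint_positions"].round(1))
a=np.array([-.051,.5713,.8192]);print((s["tcp_pos"]-[.48167,.11038,.12492])@a, s["ft_force"]@a)
n,o,z,w=("scene",(285,110),6,(100,90))
c=read_camera(n);a=c["color"][o[1]:o[1]+w[1],o[0]:o[0]+w[0],::-1];cv2.imwrite(f"pics/{n}{sys.argv[1]}.png",cv2.resize(a,None,fx=z,fy=z,interpolation=cv2.INTER_CUBIC))
E
python3 st.py 5
```

```text
5.5167 [0.48078711 0.1257797  0.14742685] 0.2554293593698523 [  4.01815385  -7.24758143 -10.74817381] [-1.85833447 -0.9108671   0.07732511] tool F [10.78416029  8.19654424  0.84545047]
yaw of jaw from r 30.160154179983756 q [  6.3 -10.9 113.8  -0.3  77.2  61.1]
0.027280487931037427 -13.150373103515031
```

View pics/scene5.png

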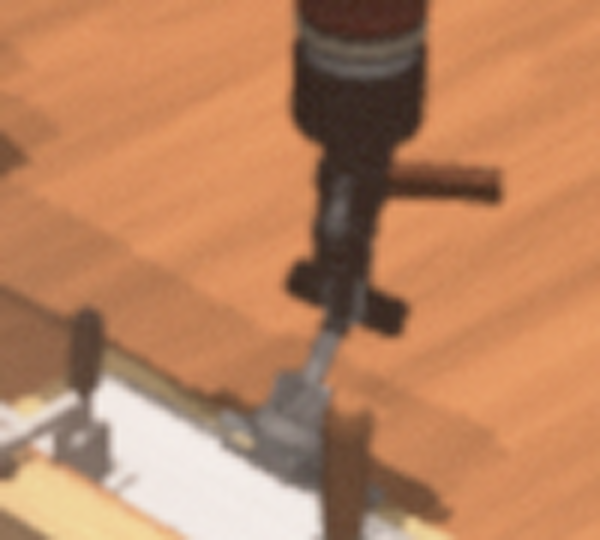

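The bar is turning with the tool: its image slope dropped from about 0.5 to 0.34 and the pull is holding at 27 mm. Continuing.

Call:
jog_arm:
  motion:
    - [0,0,0,-6]
    - [0,0,0,-12]
    - [0,0,0,-18]
    - [0,0,0,-24]
    - [0,0,0,-30]
    - [0,0,0,-30]

```text
t: 6.07
tcp_pos: [0.482, 0.129, 0.1498]
tcp_rot: [[0.002, 0.908, -0.419], [0.002, -0.419, -0.908], [-1.0, 0.001, -0.002]]
ft_force: [3.3, 3.3, -5.2]
finger_gap: 0.199
```

```bash
python3 st.py 6
```

```text
6.0667 [0.48202817 0.12897871 0.14982939] 0.19874970039259016 [ 3.3213363   3.29694409 -5.20641485] [ 0.12699808 -1.11136693  0.49135096] tool F [ 5.21749516  1.629526   -4.37381526]
yaw of jaw from r 60.128694355073705 q [ 6.400e+00 -1.100e+01  1.137e+02  1.000e-01  7.720e+01  3.110e+01]
0.03101295480466969 -2.550939033599338
```

View pics/scene6.png

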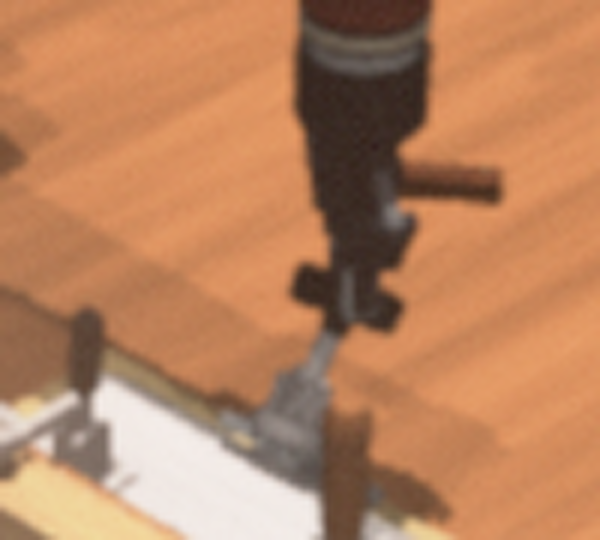

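```bash
python3 - <<'E'
from h import *
c=read_camera("scene")
y=np.radians(5.1);d=np.array([np.cos(y),np.sin(y),0]);r=np.array([np.sin(y),-np.cos(y),0]);a=-r*np.sin(np.radians(35))+np.array([0,0,np.cos(np.radians(35))]);m=np.cross(a,d);print(m)
im=cv2.imread("pics/scene6.png")
P=np.array([.482,.109,.135])
for th,col in((0,(255,255,255)),(30,(255,0,0)),(50,(0,255,0)),(65,(0,0,255)),(90,(0,255,255))):
  for pl in(.024,):
    u=np.cos(np.radians(th))*d+np.sin(np.radians(th))*m
    for k in(-.037,.037):
        q=(proj(c,P+pl*a+k*u)-[285,110]+.5)*6;cv2.circle(im,tuple(np.int32(q)),4,col,-1);print(th,q)
cv2.imwrite("pics/scene6m.png",im)
E
```

```text
[-0.07281795  0.81590907 -0.57357644]
0 [297.09497841 275.78540941]
0 [393.70206514 325.70988003]
30 [286.76478248 274.84597197]
30 [403.01037221 326.11978538]
50 [288.45238985 278.10647638]
50 [400.48291068 322.51925268]
65 [294.29388184 282.40685733]
65 [394.21078951 318.08940787]
90 [311.63607091 292.25813999]
90 [376.84753297 308.35305626]
```

View pics/scene6m.png

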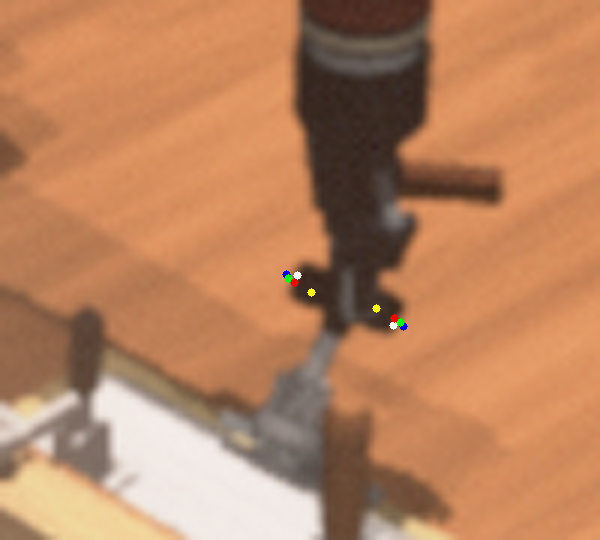

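The turn looks like 60–65°, judging by the bar's drawn ends at (295,280) and (398,318). Finishing the quarter turn.

Call:
jog_arm:
  motion:
    - [0,0,0,-6]
    - [0,0,0,-12]
    - [0,0,0,-18]
    - [0,0,0,-24]
    - [0,0,0,-30]
    - [0,0,0,-30]

```text
t: 6.67
tcp_pos: [0.4795, 0.1285, 0.1483]
tcp_rot: [[-0.006, 0.996, 0.087], [0.001, 0.087, -0.996], [-1.0, -0.006, -0.001]]
ft_force: [-0.4, 2.4, -7.3]
finger_gap: 0.17
```

```bash
python3 st.py 7
```

```text
6.6667 [0.47950013 0.12853415 0.14826257] 0.17012090101289182 [-0.41761264  2.37002888 -7.34029815] [ 0.26434605  0.25040499 -0.07405871] tool F [ 7.34393943 -0.16673749 -2.38959545]
yaw of jaw from r 89.90176794271069 q [ 6.400e+00 -1.090e+01  1.138e+02  1.000e-01  7.750e+01  1.400e+00]
0.029604363452683507 -4.637876500764345
```

View pics/scene7.png

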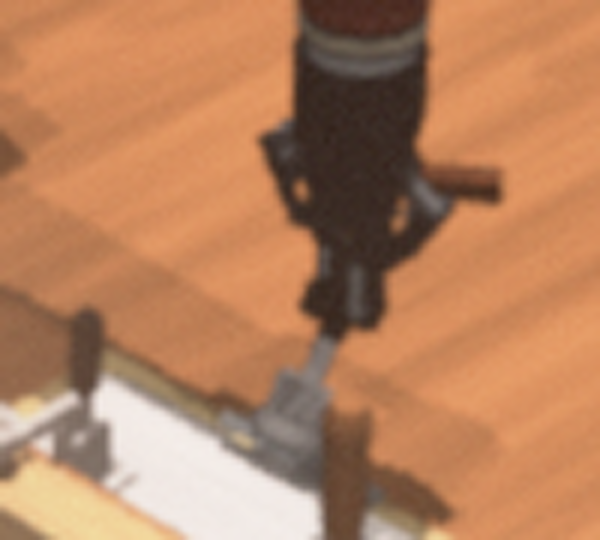

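Call:
jog_arm:
  motion:
    - [0.0025,0,0.0017,0]
    - [0.005,0,0.0035,0]
    - [0.005,0,0.0035,0]

```text
t: 6.97
tcp_pos: [0.4806, 0.1285, 0.1479]
tcp_rot: [[-0.004, 0.996, 0.084], [0.009, 0.084, -0.996], [-1.0, -0.004, -0.01]]
ft_force: [-12.0, 15.2, 9.4]
finger_gap: 0.169
```

Call:
jog_arm:
  motion:
    - [0,0,0,0]
    - [0,0,0,0]
    - [0,0,0,0]
    - [0,0,0,0]
    - [0,0,0,0]
    - [0,0,0,0]
  grip: 0

```text
t: 7.47
tcp_pos: [0.4821, 0.1245, 0.1452]
tcp_rot: [[0.0, 0.996, 0.087], [-0.0, 0.087, -0.996], [-1.0, 0.0, 0.0]]
ft_force: [0.4, 0.4, -0.3]
finger_gap: 0.989
```

Call:
jog_arm:
  motion:
    - [-0.02,0,0,0]
    - [-0.05,0,0,0]
    - [-0.085,0,0,0]
    - [-0.12,0,0,0]
    - [-0.12,0,0,0]
    - [-0.12,0,0,0]

```text
t: 7.97
tcp_pos: [0.4834, 0.1248, 0.2684]
tcp_rot: [[0.006, 0.996, 0.088], [0.0, 0.088, -0.996], [-1.0, 0.006, 0.0]]
ft_force: [0.2, 0.3, -1.1]
finger_gap: 1.004
```

```bash
python3 st.py 8;python3 - <<'E'
from h import *
c=read_camera("top");a=c["color"][100:270,235:355,::-1];cv2.imwrite("pics/top8.png",cv2.resize(a,None,fx=3.5,fy=3.5,interpolation=cv2.INTER_CUBIC))
E
```

```text
7.9667 [0.48344222 0.12476805 0.26837661] 1.0037803010426614 [ 0.22686421  0.25463874 -1.14510418] [-0.02748482  0.00088337 -0.02913848] tool F [ 1.14657276  0.24140801 -0.23380528]
yaw of jaw from r 89.9380934899421 q [  5.9 -15.9 106.4  -0.   89.2   0.9]
0.12564916819306074 -0.8041643054641575
```

View pics/scene8.png

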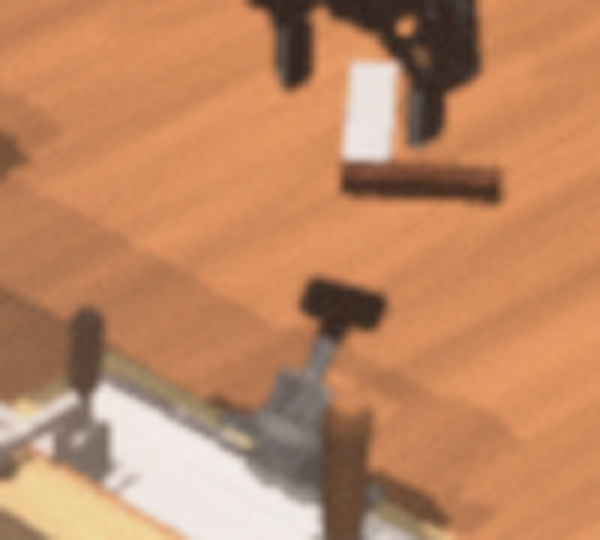

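View pics/top8.png

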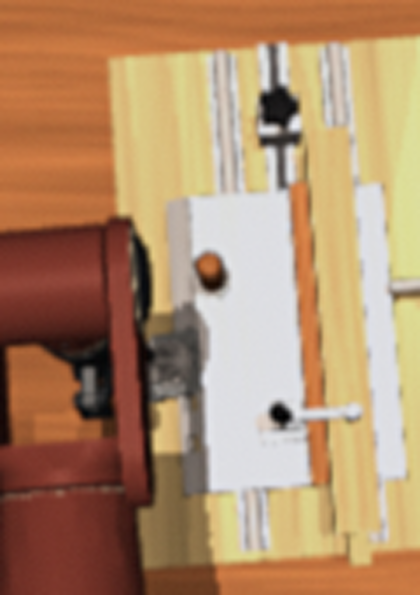

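The T-handle stays out, with its bar centre near (342,304) in the zoom. Comparing that with the predicted positions.

```bash
python3 - <<'E'
from h import *
c=read_camera("scene")
b=blob(c["color"],(328,152,356,168),100);print(b[0],b[1],b[2],b[4])
y=np.radians(5.1);d=np.array([np.cos(y),np.sin(y),0]);r=np.array([np.sin(y),-np.cos(y),0]);a=-r*np.sin(np.radians(35))+np.array([0,0,np.cos(np.radians(35))]);m=np.cross(a,d)
P=np.array([.480,.109,.135])
b0=np.array([338.9,166.7])
for pl in(0,.016,.02,.024,.027):print(pl,proj(c,P+pl*a),proj(c,P+pl*a)-proj(c,P)+b0)
for th in(70,80,90,100,110):
    u=np.cos(np.radians(th))*d+np.sin(np.radians(th))*m;v=proj(c,P+.02*a+.037*u)-proj(c,P+.02*a-.037*u);print(th,v,np.degrees(np.arctan2(v[1],v[0])))
E
```

```text
[342.  161.5] (9.0, 12.0) 90.0 [341.47619048 160.97619048]
0 [338.83009782 165.57681025] [338.9 166.7]
0.016 [340.65770663 161.41543438] [340.72760881 162.53862413]
0.02 [341.1154506  160.37309958] [341.18535278 161.49628933]
0.024 [341.57352888 159.32997375] [341.64343106 160.4531635 ]
0.027 [341.91730625 158.54711188] [341.98720844 159.67030163]
70 [15.72439433  5.33906643] 18.7544231411273
80 [13.51190087  4.05636524] 16.71011682459713
90 [10.88838584  2.65016843] 13.679465271992083
100 [7.9334411  1.16318126] 8.341133576601607
110 [ 4.73688736 -0.35936486] -4.338444565138588
```

The bar centre matches 0.020 pulled out at a 90° turn, so the plunger is parked. Now going to the wooden handle at about (0.567, 0.037).

Call:
jog_arm:
  motion:
    - [0,0.02,0.025,0]
    - [0,0.04,0.05,0]
    - [0,0.06,0.075,0]
    - [0,0.077,0.0945,0]
    - [0.03,0.077,0.0945,0]
    - [0.05,0.077,0.0945,0]
    - [0.05,0.077,0.0945,0]
    - [0.05,0.077,0.0945,0]

```text
t: 8.78
tcp_pos: [0.5652, 0.0374, 0.2118]
tcp_rot: [[-0.006, 0.996, 0.088], [0.0, 0.088, -0.996], [-1.0, -0.006, -0.001]]
ft_force: [1.0, 0.1, 0.9]
finger_gap: 1.002
```

```bash
python3 st.py 9;python3 - <<'E'
from h import *
s=get_state();p=s["tcp_pos"]
c=read_camera("scene");a=c["color"][105:225,285:415,::-1];im=cv2.resize(a,None,fx=5,fy=5,interpolation=cv2.INTER_CUBIC)
for z in(0.013,0,-.03,-.06):
    q=(proj(c,p+[0,0,z])-[285,105]+.5)*5;cv2.circle(im,tuple(np.int32(q)),3,(0,0,255),-1)
cv2.imwrite("pics/s9.png",im)
E
```

```text
8.7833 [0.56519232 0.03744597 0.21183926] 1.0023732319935557 [1.04490993 0.07321245 0.9336173 ] [ 0.06561255 -0.00127267 -0.00068256] tool F [-0.94021203  1.0413959   0.0182759 ]
yaw of jaw from r 89.95611538528777 q [ -3.7  -4.  101.2  -0.   83.1  -8.8]
0.025277407127712797 0.7533551627525894
```

View pics/s9.png

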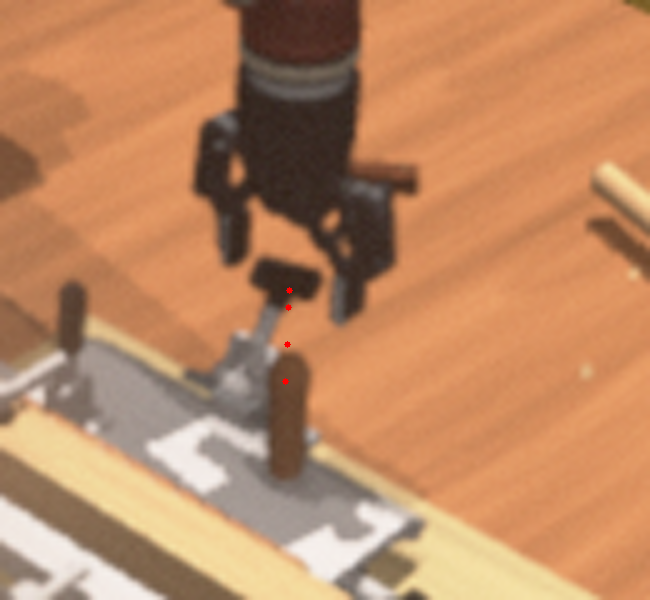

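The TCP line falls on the handle axis (column 286, against 288 for the handle). Descending and gripping.

Call:
jog_arm:
  motion:
    - [0.025,0.001,0,0]
    - [0.05,0.001,0,0]
    - [0.07,0.001,0,0]
    - [0.087,0.001,0,0]
    - [0.087,0.001,0,0]
    - [0.087,0.001,0,0]

```text
t: 9.38
tcp_pos: [0.5681, 0.0378, 0.1288]
tcp_rot: [[0.0, 0.996, 0.089], [-0.0, 0.089, -0.996], [-1.0, 0.0, 0.0]]
ft_force: [0.7, 0.5, 0.4]
finger_gap: 0.999
```

Call:
jog_arm:
  motion:
    - [0,0,0,0]
    - [0,0,0,0]
    - [0,0,0,0]
    - [0,0,0,0]
    - [0,0,0,0]
    - [0,0,0,0]
  grip: 1

```text
t: 9.88
tcp_pos: [0.5686, 0.0375, 0.1292]
tcp_rot: [[0.002, 0.996, 0.088], [-0.0, 0.088, -0.996], [-1.0, 0.002, 0.0]]
ft_force: [-1.1, -0.6, 3.2]
finger_gap: 0.289
```

```bash
python3 st.py 10
```

```text
9.8833 [0.56861259 0.0375131  0.12918253] 0.28884817458879936 [-1.05754487 -0.64762083  3.19385505] [ 0.03071449 -0.02478925 -0.02930221] tool F [-3.19570916 -1.10501461  0.55218626]
yaw of jaw from r 89.96814287610628 q [ -3.7   0.3 105.2   0.   74.3  -8.8]
-0.042571068848877514 2.300355064853586
```

View pics/scene10.png

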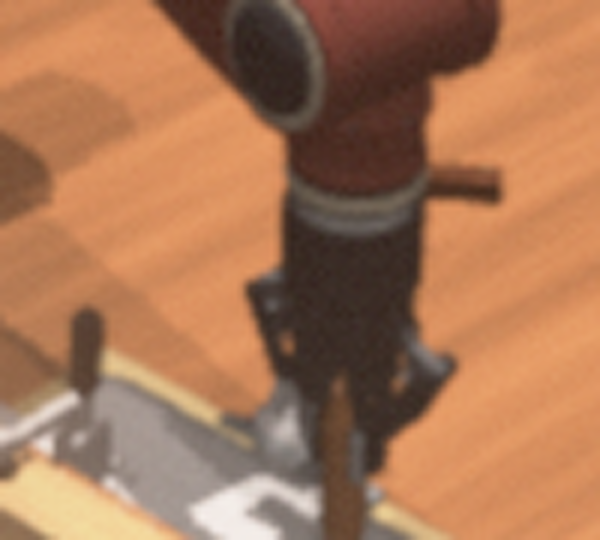

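The handle is held: 24.6 mm shown, about 27 mm expected given compliance. Sliding the table slowly along the travel.

Call:
jog_arm:
  motion:
    - [0,0.002,0,0]
    - [0,0.005,0,0]
    - [0,0.009,0,0]
    - [0,0.013,0,0]
    - [0,0.017,0,0]
    - [0,0.021,0,0]
    - [0,0.025,0,0]
    - [0,0.029,0,0]

```text
t: 10.6
tcp_pos: [0.5969, 0.0401, 0.1292]
tcp_rot: [[-0.001, 0.996, 0.088], [-0.0, 0.088, -0.996], [-1.0, -0.001, -0.0]]
ft_force: [-4.6, 0.2, 6.2]
finger_gap: 0.29
```

The table is moving freely at 4.6 N, as expected from rail friction, so it is unlocked.

Call:
jog_arm:
  motion:
    - [0,0.004,0,0]
    - [0,0.008,0,0]
    - [0,0.012,0,0]
    - [0,0.016,0,0]
    - [0,0.02,0,0]
    - [0,0.023,0,0]
    - [0,0.025,0,0]
    - [0,0.027,0,0]

```text
t: 11.27
tcp_pos: [0.6239, 0.0426, 0.1292]
tcp_rot: [[-0.0, 0.996, 0.088], [0.0, 0.088, -0.996], [-1.0, -0.0, -0.0]]
ft_force: [-4.0, -0.5, 5.1]
finger_gap: 0.289
```

Call:
jog_arm:
  motion:
    - [0,0.001,0,0]
    - [0,0.002,0,0]
    - [0,0.003,0,0]
    - [0,0.004,0,0]
    - [0,0.004,0,0]
    - [0,0.004,0,0]

```text
t: 11.77
tcp_pos: [0.6256, 0.0428, 0.1292]
tcp_rot: [[-0.006, 0.996, 0.089], [-0.0, 0.089, -0.996], [-1.0, -0.006, -0.0]]
ft_force: [-13.4, 0.1, 11.2]
finger_gap: 0.286
```

Force rises to 13 N after about 57 mm, so the table is on the stop. Easing the load, releasing and retracting.

Call:
jog_arm:
  motion:
    - [0,-0.001,0,0]
    - [0,-0.002,0,0]
    - [0,-0.002,0,0]

```text
t: 12.02
tcp_pos: [0.6256, 0.0427, 0.1292]
tcp_rot: [[-0.0, 0.996, 0.088], [0.0, 0.088, -0.996], [-1.0, -0.0, -0.0]]
ft_force: [-4.0, 0.8, 5.0]
finger_gap: 0.294
```

Call:
jog_arm:
  motion:
    - [0,0,0,0]
    - [0,0,0,0]
    - [0,0,0,0]
    - [0,0,0,0]
    - [0,0,0,0]
    - [0,0,0,0]
  grip: 0

```text
t: 12.52
tcp_pos: [0.6257, 0.0426, 0.1278]
tcp_rot: [[-0.0, 0.996, 0.088], [0.0, 0.088, -0.996], [-1.0, -0.0, -0.0]]
ft_force: [-0.1, -0.5, -0.5]
finger_gap: 0.999
```

Call:
jog_arm:
  motion:
    - [-0.02,0,0,0]
    - [-0.05,0,0,0]
    - [-0.085,0,0,0]
    - [-0.12,0,0,0]
    - [-0.15,0,0,0]
    - [-0.18,0,0,0]
    - [-0.18,0,0,0]
    - [-0.18,0,0,0]

```text
t: 13.18
tcp_pos: [0.6269, 0.0426, 0.3113]
tcp_rot: [[0.006, 0.996, 0.088], [-0.0, 0.088, -0.996], [-1.0, 0.005, 0.001]]
ft_force: [0.7, 0.5, -0.8]
finger_gap: 1.001
```

```bash
python3 - <<'E'
from h import *
s=get_state();print(s["t"],s["tcp_pos"],s["ft_force"])
c=read_camera("scene");a=c["color"][145:265,300:420,::-1];cv2.imwrite("pics/s11.png",cv2.resize(a,None,fx=5,fy=5,interpolation=cv2.INTER_CUBIC))
b=blob(c["color"],(328,152,356,168),100);print(b[0],b[1],b[2],b[4])
c=read_camera("top");a=c["color"][100:270,235:355,::-1];cv2.imwrite("pics/top11.png",cv2.resize(a,None,fx=3.5,fy=3.5,interpolation=cv2.INTER_CUBIC))
E
```

```text
13.1833 [0.62687741 0.04257958 0.31130254] [ 0.67563241  0.52240803 -0.8457063 ]
[342.  161.5] (9.0, 12.0) 90.0 [341.51807229 160.92771084]
```

View pics/s11.png

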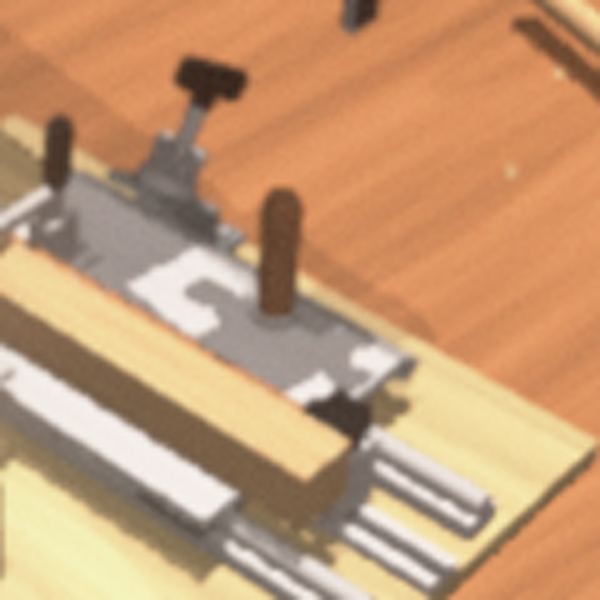

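View pics/top11.png

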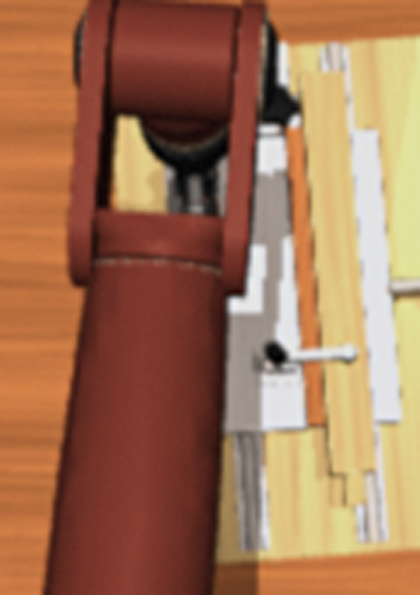

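The plunger bar has not moved from its parked pixel position (342,161.5). The table travelled 57 mm onto the stop, and the arm is clear.

Call:
jog_arm:
  motion:
    - [0,0,0,0]
    - [0,0,0,0]
    - [0,0,0,0]

```text
t: 13.53
tcp_pos: [0.6252, 0.0427, 0.3063]
tcp_rot: [[-0.003, 0.996, 0.088], [0.0, 0.088, -0.996], [-1.0, -0.003, -0.0]]
ft_force: [0.4, -0.5, -0.1]
finger_gap: 0.999
```

```bash
python3 -c "
from workcell import *
print(hand_in())"
```

```text
the job is handed in; nothing more can be done
None
```

The plunger is parked and the sliding table is against the stop. I handed the job in at about 13.5 s, and the hand-in reports no verdict.

- **Plunger:** I pulled the T-handle about 27 mm along its slanting axis, turned it +90° and let go. Its bar then matched the predicted picture position for 20 mm out and a quarter turn. It was still at the same pixels after the table had moved. One pixel is only about 4 mm of pull, so this doesn't by itself rule out the 24 mm plain rim. What also supports "parked" is that the table slid past the 40 mm index window without catching.
- **Table:** I gripped the wooden handle and slid the table about 57 mm. It needed 4–5 N on the way, then 13 N once it met the stop. The expected travel was 55 mm; grip and arm compliance or play would explain the extra 2 mm. I couldn't measure the final gap from above because the arm hid the stop.
- **Other checks:** The gripper was open and well clear at the end, with no force on it. I never went near the mallet, spare rail or try square, but I didn't re-measure them.
- **Disagreement:** The two cameras differed by about 3–6 mm along the travel on where the T-handle was, so I used a position in between, and the grasp held.

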